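Take the filler cap of unknown hand off a gearbox

ROBOT

A 6-joint arm with a two-finger parallel gripper is mounted at the origin on a cart in front of the work surface, level with it; the furniture and walls round the work are solid. World frame = base frame: x ahead of the robot, y to its left, z up, the work surface at z = 0. Lengths are in m, angles in rad, forces in N, time in s.
With the tool pointing down it reaches from about 0.35 to 0.975 m from the base axis. Payload 4.9 kg.
Tool frame: the origin (TCP) lies at the very end of the fingers, on their centre line; the grasp point (between the pads) lies behind it (manip.grip_depth is the z of the grasp point in the tool frame, in m); z points along the fingers, y is the direction in which the jaws open and shut (so a half turn about z gives the same grasp; the last joint's range is limited). The gripper opens to 85 mm and grips with 20 to 120 N. Pads are 22 mm wide; open, the fingers measure 114 mm over their backs; the gripper's body (76 mm by 85 mm) begins 54 mm behind the grasp point. The pads swing forward as they close: fully open they stand 13 mm farther back than shut.
Start: joints at [-0.119, 0.053, 1.613, -0, 1.476, -0.119], TCP at [0.625, 0, 0.231] pointing down, gripper open.
Joint ranges: [-3.01, 3.01], [-1.01, 2.22], [0.06, 2.58], [-1.02, 4.17], [0.09, 2.62], [-3.14, 3.14]. Speed limits (rad/s): [2.57, 2.57, 3.14, 3.14, 3.14, 3.14].

INTERFACE

Orientations are given as a unit quaternion [w, x, y, z].
In Python, from plant import state, optics, manip, silhouettes, place_of gives the robot as it stands. The module is installed in compiled form; this text tells all that it offers.
- The arm moves only by the tool jog_arm, never from a script. Its argument "increments" is a list of rows, each an object with "slide": the shift along the tool's x, y, z in mm, a list of three; "rotation": the turn, a rotation vector about the tool's x, y, z in degrees, a list of three. A call has 1 to 20 rows; each row shifts and turns the commanded pose from where the row before left it, along the tool's axes as they then stand; what a row does not reach is not made up. A row lasts 1/12 s, in which the tool goes at most 41.7 mm and 7.16 degrees, less where a joint would pass 70% of its speed; a pose out of reach is approached as far as the arm can. A call with a gripper value outside its range is refused whole. "fingers" is the opening, from 0 (shut) to 1 (fully open), set as the call begins (left out, the last holds). The fingers move at their own pace and stop on an object; the grip force is fixed at half the most. Time passes only in rows, so rows that do not move let the fingers close. It gives the time, the measured TCP pose, the force and the opening at its end, in the units of the state.
- state(): the state, without advancing time (a new reading comes with each control period).
- optics.grab_frame(name): name is "scene" or "side" or "wrist"; returns a dict with "frame" (384x512x3 uint8, blue, green, red), "camera_matrix" (3x3 intrinsics, pixels), "distortion" ([k1, k2, p1, p2, k3] as OpenCV has them; the pictures are not rectified), "R" (3x3) and "t" (3): a world point X has camera coordinates R X + t. Camera axes: x right, y down, z forward; pixel columns grow to the right and rows downward; lengths in m; the calibration is good to about 2 mm. A picture is of the moment at which its call begins. There is no depth.
- manip.job_done(): hands the job in, once; it reports no verdict.
Trained networks look in the newest picture that a camera, given by its name, has taken for a name from the list of things; names that differ only in an ending like _2 or _b are one class to them, and where a whole thing is asked for, a point or a joint stands for the part that bears it (a point fixed in the world has none). Each returns a list of dicts, best first, with "score" (0 to 1); they miss things now and then, are a little off and sometimes report something else, mostly with a low value. They report only what shows in the picture. A call takes as long as a camera call. They do not tell look-alikes from the thing itself.
- silhouettes(thing, camera): "mask" (384x512 bool, what is visible of it) and "bbox" ([left, top, right, bottom] in pixels, round what is visible of it).
- place_of(thing, camera): "uv" ([column, row] in pixels: a listed point, or the origin of a listed thing).
The state is a dict: "time": time; "joint_pos": joint angles; "joint_vel": joint speeds; "joint_efforts": joint torques, N m; "tool_pos": TCP position; "tool_rot": TCP orientation; "contact_force": force on the tool from outside, world axes, zero at the start; "ft_torque": the same for the moment, N m; "gripper_width": opening from 0.0 (shut) to 1.0 (fully open).
Only numpy, scipy, OpenCV 4.12 (cv2) and the standard library are available. Lean on these libraries where they do the work, as an engineer would, in place of code of your own. Each camera call takes 0.05 s, during which the arm holds its last target.

TASK

The gearbox on the bench has to be topped up with oil, but nobody knows whether its part-turn filler cap opens clockwise or anticlockwise. Feel which way it will turn, turn it on its seat as far as it goes that way to unlock it, then lift it straight off and finish while holding it level in the gripper, still, at least 6 cm above where it sat, so that someone else can pour. Leave the oil can, the steel bush and the tape spool beside the gearbox where they are.

Things in the scene. Friction and masses are not known exactly. Their poses are not given: they have to be found in the camera images.
- gearbox: Small grey gearbox, 156 x 116 mm, 70 mm high to its cover, fixed to the bench; its yaw varies. Origin: centre of its underside, on the bench; z up, x towards its shaft end (steel shaft 20 mm thick out to x = 120 mm, 38 mm up). The steel filler neck stands upright on the cover above the origin. Two ears on the neck, towards its +x and -x, hold the cap down.
- cap: Black plastic part-turn cap on the neck, loose, about 0.12 kg: skirt 62 mm across (64 over ribs), z = 0 to 27 mm, with a grip bar on top. Origin: on the axis at the skirt's lower edge, z up; seated it is 78 mm above the bench on the neck's axis, with 2 mm of play. Locked at the start, with the bar (cap's x) along the gearbox's x within 3 degrees.
- cap_bar (a point): Centre of the cap's upright grip bar, 39.5 mm above the cap's origin: 56 mm long (cap's x), 14 mm wide (cap's y), 25 mm high. Its foot, the top of the skirt, is 105 mm above the bench when seated, its top 130 mm. The axes are the cap's.
- neck_rim (a point): Centre of the neck's rim, 100 mm above the bench (34 mm diameter, 48 over the ears). The cap turns easily (under 0.1 N m): one way only to about 10 degrees from the gearbox's x, a hard stop, still locked; the other way to a hard stop at about 62 degrees. Which way is hidden and varies. Beyond 53 degrees it lifts straight off; before that it is held hard.
- oil_can: Green oil can with a long thin spout, 77 x 91 mm and 192 mm high, loose, standing to the left of the gearbox. Origin: centre of its underside.
- bush_steel: Plain steel bush (thick tube standing on end), 42 mm diameter, 40 mm high, loose, near the gearbox. Origin: centre of its underside.
- ptfe_tape: Spool of thread tape lying flat, 52 mm diameter, 14 mm high, loose, near the gearbox. Origin: centre of its underside.
Mind the look-alikes: they are no part of the job. Of the things that look like the gearbox, the largest one is meant.

How it is judged:
By the outcome, as a careful person would: the job done as asked, in the order asked, and still so for the second after the job is handed in, while the arm keeps its last pose, push and grip.
It also fails if it takes over 51 s, if anything falls off the work surface, if the arm or the gripper's body presses on something with over 40 N, if the wrist force passes 120 N, or if a joint passes its speed limit or range.

## Working session

There is one attempt and no reset: what is moved stays moved. The work goes in short steps, Python scripts to look and compute and a tool call to move; the robot and the scene stay as the last step left them, time stands still between calls to the robot, and variables do not carry over. Pictures are saved under pics/ and viewed, and the job is handed in when it is done.

Besides the shell and the picture viewer there is one more tool, called in YAML: its name, and indented under it one key for each argument. jog_arm: Moves the arm, as the interface text tells. Its arguments: {"type":"object","properties":{"increments":{"type":"array","items":{"type":"object","properties":{"slide":{"type":"array","items":{"type":"number"}},"rotation":{"type":"array","items":{"type":"number"}}}}},"fingers":{"type":"number"}},"required":["increments"]}

```bash
mkdir -p pics
python3 - <<'E'
from plant import state, optics, manip, silhouettes, place_of
import cv2,numpy as np
print(state(), manip.grip_depth)
for c in ["scene","side","wrist"]:
    d=optics.grab_frame(c); cv2.imwrite(f"pics/{c}0.png",d["frame"])
    np.savez(f"{c}0.npz",**{k:np.array(v) for k,v in d.items()})
    print(c,d["R"].tolist(),d["t"])
    for n in ["gearbox","cap","cap_bar","neck_rim"]:
        for r in place_of(n,c)[:4]: print(n,r["uv"],r["score"])
E
```

```text
{'time': 0.0, 'joint_pos': array([-1.19003221e-01,  5.33783592e-02,  1.61433850e+00, -1.60481378e-05,
        1.47597141e+00, -1.18994743e-01]), 'joint_vel': array([ 0.000744  ,  0.00076168, -0.00039152,  0.00155357, -0.00121286,
        0.00103532]), 'joint_efforts': array([ 2.70554956e-04, -3.93670499e+01, -3.70175600e+01, -1.62778279e-04,
        6.93513779e-03, -6.06393527e-06]), 'tool_pos': array([6.24365018e-01, 6.98293200e-05, 2.30023096e-01]), 'tool_rot': array([-8.18695237e-04,  7.07108847e-01,  7.07103939e-01, -6.53991208e-04]), 'contact_force': array([-0.06805002,  0.72088684, -0.44839138]), 'ft_torque': array([-0.0262245 ,  0.00922496, -0.00917628]), 'gripper_width': 0.9982807996485339} -0.0187
scene [[-0.6391748430139642, -0.7689212143291023, 0.014686259317219973], [-0.37478683619505543, 0.2947571092594394, -0.879006867979949], [0.6715581489885849, -0.5673432935143214, -0.47658287823981654]] [0.39838811 0.24557337 0.58612811]
gearbox [363.4, 215.7] 0.8
gearbox [279.6, 192.5] 0.67
gearbox [294.9, 213.6] 0.47
cap [263.2, 202.8] 0.9
cap_bar [263.1, 189.2] 0.81
neck_rim [276
[... 252 characters left out ...]
.5064999   0.12749492  1.15416688]
gearbox [297.8, 252.5] 0.74
gearbox [243.4, 213.5] 0.56
gearbox [197.4, 264.6] 0.55
cap [242.2, 192.7] 0.93
cap_bar [237.4, 182.5] 0.73
cap_bar [257.3, 186.3] 0.49
neck_rim [240.7, 183.9] 0.66
neck_rim [194.5, 239.3] 0.59
neck_rim [295.3, 228.9] 0.58
wrist [[0.9999987087787925, -0.0014135461664883846, 0.0007644134912074669], [-0.001585206147436245, -0.9457605438247266, 0.32486070994478516], [0.00026374650796614726, -0.32486150223071203, -0.9457615634007267]] [-0.62466025 -0.04128009  0.37983102]
gearbox [107.7, 52.8] 0.66
gearbox [252.0, 230.2] 0.64
gearbox [55.7, 275.0] 0.64
cap_bar [39.8, 44.3] 0.81
neck_rim [24.3, 308.6] 0.76
neck_rim [252.1, 261.2] 0.59
```

View pics/scene0.png

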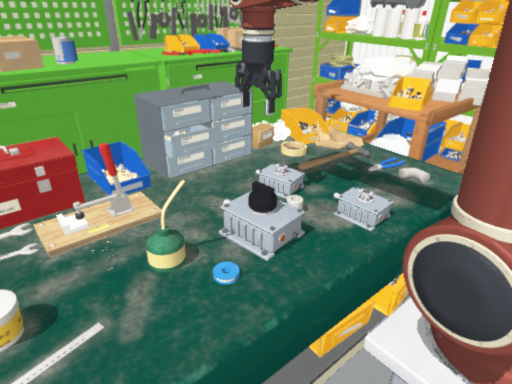

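View pics/side0.png

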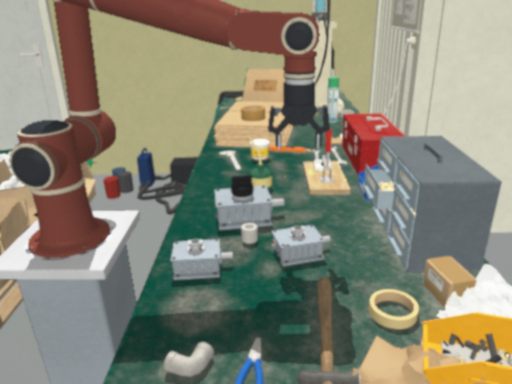

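View pics/wrist0.png

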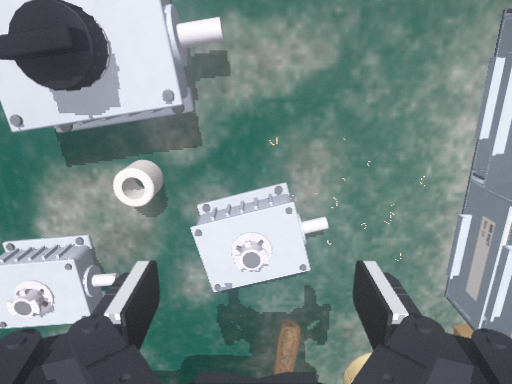

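The largest gearbox is at scene (262,215), side (244,207) and wrist (90,60), and it's the only one with the black cap. The look-alikes are small and capless, at scene (281,180) and (363,207). Next I'll confirm this in a crop and triangulate.

```bash
cat > h.py <<'E'
import numpy as np,cv2
from scipy.optimize import least_squares
def ld(f):
    return dict(np.load(f))
def proj(d,X):
    return cv2.projectPoints(np.atleast_2d(np.asarray(X,float)),cv2.Rodrigues(d["R"])[0],d["t"].astype(float),d["camera_matrix"],d["distortion"])[0][:,0]
def tri(obs):
    f=lambda X:np.concatenate([(proj(d,X)[0]-uv) for d,uv in obs])
    s=least_squares(f,[0.6,0.1,0.1]); return s.x,s.fun
def plane(d,uv,z):
    p=cv2.undistortPoints(np.array([[uv]],float),d["camera_matrix"],d["distortion"])[0,0]
    r=d["R"].T@np.array([p[0],p[1],1]); c=-d["R"].T@d["t"]
    return c+r*(z-c[2])/r[2]
E
python3 - <<'E'
from h import *
s,i,w=[ld(c+"0.npz") for c in("scene","side","wrist")]
print(tri([(s,(263.1,189.2)),(i,(242,182.5)),(w,(39.8,44.3))]))
print(tri([(s,(263.1,189.2)),(i,(242,182.5))]))
print("wcam",-w["R"].T@w["t"])
# gearbox cover corners-ish in wrist z=.07
for uv in [(16,121),(168,97)]: print(plane(w,uv,.07))
for c,(a,b,e,f) in dict(scene=(200,160,320,270),side=(190,150,310,250),wrist=(0,0,260,150)).items():
    im=cv2.imread(f"pics/{c}0.png")[b:f,a:e]; k=780/im.shape[1]
    k=min(k,590/im.shape[0]);cv2.imwrite(f"pics/{c}0c.png",cv2.resize(im,None,fx=k,fy=k,interpolation=2));print(k)
E
```

```text
(array([0.47446795, 0.10396225, 0.11474211]), array([-0.05554305,  1.03911773, -0.72687151, -2.07338666,  0.28523895,
        0.22420352]))
(array([0.47855914, 0.09871415, 0.11254957]), array([ 0.50440438,  0.52958656,  0.65957322, -0.65221936]))
wcam [0.62449383 0.08346841 0.37311735]
[0.41476878 0.04592851 0.07      ]
[0.54969107 0.06571792 0.07      ]
5.363636363636363
5.9
3.0
```

View pics/wrist0c.png

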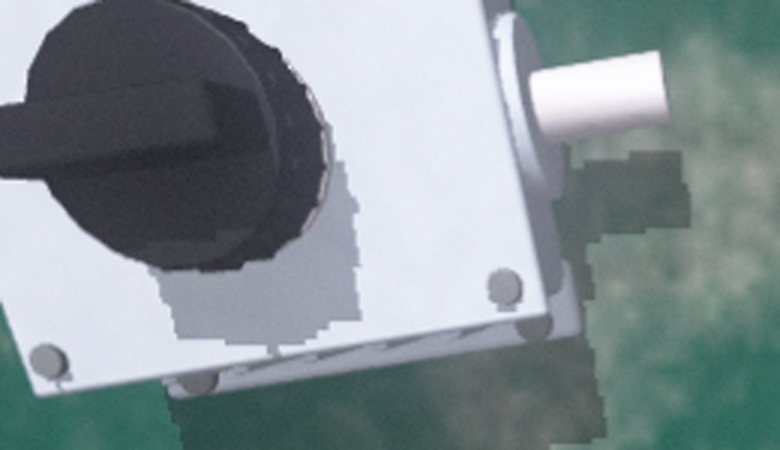

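View pics/scene0c.png

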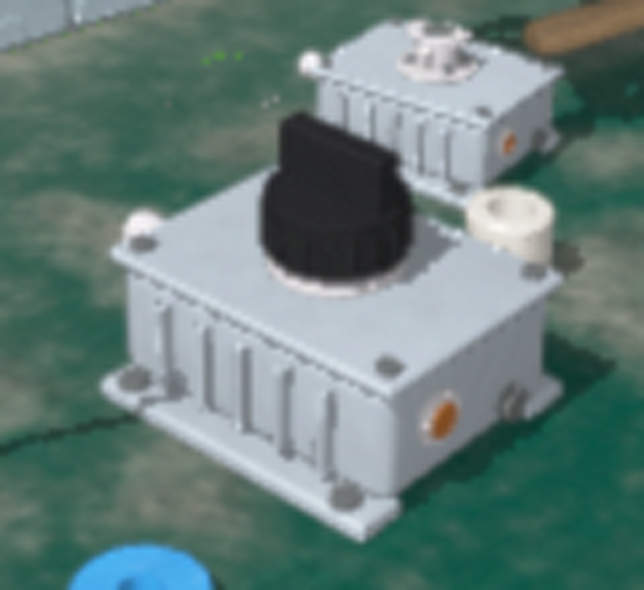

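The crop confirms the big grey gearbox with the black cap. Its yaw is about 8°. Before moving I'll locate the neighbouring objects.

Run:
```python
from h import *
s,i,w=[ld(c+"0.npz") for c in("scene","side","wrist")]
print("can base",plane(s,(166,258),0), "spout top if z=.192",plane(s,(183,182),.192))
print("tape",plane(s,(226,272),.007),"bush",plane(s,(295,202),.04))
# gearbox edges, z=.07 top cover in crop px/3
for uv in [(35/3,397/3),(547/3,315/3),(490/3,0)]: print(plane(w,uv,.07))
# bar top edges (approx) z=.13 : top face lower edge right end
for uv in [(215/3,80/3),(215/3,138/3),(0,105/3),(0,180/3)]: print(plane(w,uv,.13))
```

```text
can base [0.53210096 0.32172455 0.        ] spout top if z=.192 [0.48052716 0.292901   0.192     ]
tape [0.41022783 0.25321547 0.007     ] bush [ 0.48220768 -0.0105873   0.04      ]
[0.40866082 0.03605464 0.07      ]
[0.56146393 0.0590447  0.07      ]
[0.55211959 0.13935847 0.07      ]
[0.50593458 0.1132703  0.13      ]
[0.50395401 0.1017461  0.13      ]
[0.45823905 0.10863416 0.13      ]
[0.45460204 0.09342473 0.13      ]
```

jog_arm:
  increments:
    - {"slide":[17,-25,0]}
    - {"slide":[17,-25,0]}
    - {"slide":[17,-25,0]}
    - {"slide":[17,-25,0]}
    - {"slide":[18,-24,0]}
    - {"slide":[18,-24,0]}
    - {"rotation":[0,0,6.8]}
    - {"rotation":[0,0,6.8]}
    - {"rotation":[0,0,6.8]}
    - {"rotation":[0,0,6.8]}
    - {"rotation":[0,0,6.8]}
    - {"rotation":[0,0,6.8]}
    - {"rotation":[0,0,6.8]}
    - {"rotation":[0,0,6.8]}
    - {"rotation":[0,0,6.8]}
    - {"rotation":[0,0,6.8]}
    - {"rotation":[0,0,6.8]}
    - {"rotation":[0,0,6.8]}

```text
invalid input
```

Run:
```python
from plant import *
from h import *
for c in ["scene","wrist"]:
    d=optics.grab_frame(c); cv2.imwrite(f"pics/{c}1.png",d["frame"])
    np.savez(f"{c}1.npz",**{k:np.array(v) for k,v in d.items()})
st=state();print(st)
for n in["cap_bar","cap","neck_rim"]: print(n,place_of(n,"wrist"))
```

```text
{'time': 0.85, 'joint_pos': array([-1.19001852e-01,  5.26757479e-02,  1.61287771e+00,  9.64065291e-06,
        1.47600583e+00, -1.19002024e-01]), 'joint_vel': array([-5.34031537e-06, -6.76937680e-04,  2.85269917e-04,  1.27151497e-03,
       -5.87448920e-05,  9.77500086e-05]), 'joint_efforts': array([-1.59231822e-03, -3.93665278e+01, -3.70458233e+01, -2.34025956e-04,
        3.65068336e-04,  1.39158197e-05]), 'tool_pos': array([6.24989650e-01, 3.19796561e-06, 2.31331954e-01]), 'tool_rot': array([1.01460304e-05, 7.07107043e-01, 7.07106519e-01, 1.40836763e-05]), 'contact_force': array([ 0.579037  , -0.29095445, -0.01793461]), 'ft_torque': array([0.0354661 , 0.00474352, 0.00489206]), 'gripper_width': 1.0026425654346665}
cap_bar [{'uv': [42.4, 45.9], 'score': 0.58}]
cap [{'uv': [70.5, 47.8], 'score': 0.8}, {'uv': [107.8, 49.8], 'score': 0.37}]
neck_rim [{'uv': [251.2, 261.6], 'score': 0.85}, {'uv': [110.5, 53.6], 'score': 0.59}, {'uv': [22.8, 307.5], 'score': 0.55}]
```

View pics/wrist1.png

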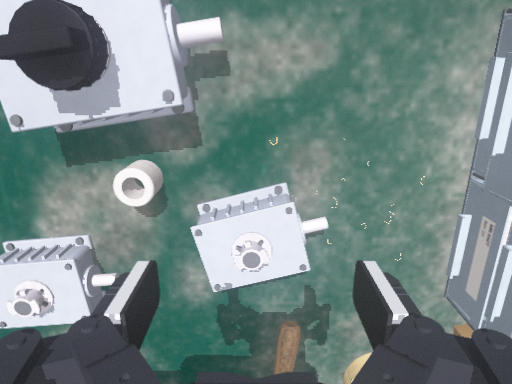

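View pics/scene1.png

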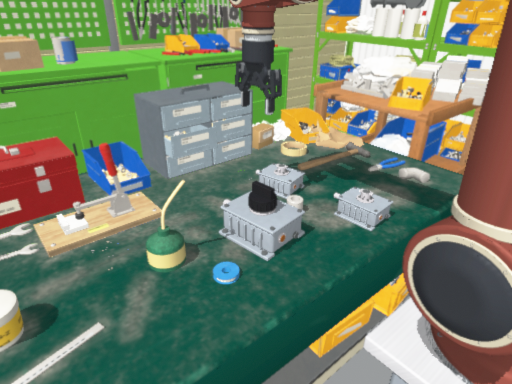

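The call was refused as invalid and nothing moved; the pictures match the first ones. Every row probably needs both fields.

jog_arm:
  increments:
    - {"slide":[17,-25,0],"rotation":[0,0,0]}
    - {"slide":[17,-25,0],"rotation":[0,0,0]}
    - {"slide":[17,-25,0],"rotation":[0,0,0]}
    - {"slide":[17,-25,0],"rotation":[0,0,0]}
    - {"slide":[18,-24,0],"rotation":[0,0,0]}
    - {"slide":[18,-24,0],"rotation":[0,0,0]}
    - {"slide":[0,0,0],"rotation":[0,0,6.8]}
    - {"slide":[0,0,0],"rotation":[0,0,6.8]}
    - {"slide":[0,0,0],"rotation":[0,0,6.8]}
    - {"slide":[0,0,0],"rotation":[0,0,6.8]}
    - {"slide":[0,0,0],"rotation":[0,0,6.8]}
    - {"slide":[0,0,0],"rotation":[0,0,6.8]}
    - {"slide":[0,0,0],"rotation":[0,0,6.8]}
    - {"slide":[0,0,0],"rotation":[0,0,6.8]}
    - {"slide":[0,0,0],"rotation":[0,0,6.8]}
    - {"slide":[0,0,0],"rotation":[0,0,6.8]}
    - {"slide":[0,0,0],"rotation":[0,0,6.8]}
    - {"slide":[0,0,0],"rotation":[0,0,6.8]}

```text
time: 2.5
tool_pos: [0.477, 0.104, 0.2314]
tool_rot: [0.0, 0.998, 0.07, 0.0]
contact_force: [0.5, -0.1, -0.3]
gripper_width: 1.004
```

Run:
```python
from plant import *
from h import *
for c in ["scene","wrist"]:
    d=optics.grab_frame(c); cv2.imwrite(f"pics/{c}2.png",d["frame"])
    np.savez(f"{c}2.npz",**{k:np.array(v) for k,v in d.items()})
st=state();print(st["joint_pos"],st["tool_rot"])
for n in["cap_bar","cap"]: print(n,[(r["uv"],r["score"]) for r in place_of(n,"wrist")])
```

```text
[ 6.20823185e-02 -2.84438206e-01  1.92232441e+00 -1.71303633e-05
  1.50349201e+00  1.48599914e+00] [9.76300132e-06 9.97304465e-01 7.33743282e-02 1.07114576e-04]
cap_bar [([253.2, 191.6], 0.57)]
cap [([255.7, 172.4], 0.63)]
```

View pics/wrist2.png

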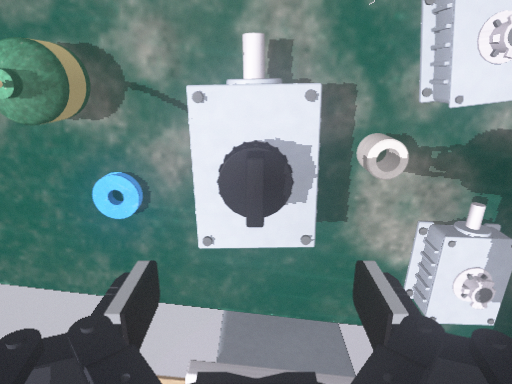

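View pics/scene2.png

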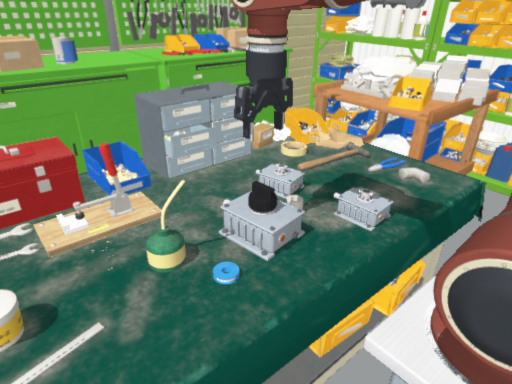

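Run:
```python
from h import *
im=cv2.imread("pics/wrist2.png")[130:250,180:330].astype(float)
im=np.clip(im*1.0,0,255); im2=np.clip((im/255)**.5*255,0,255).astype(np.uint8)
cv2.imwrite("pics/w2c.png",cv2.resize(im2,None,fx=4.9,fy=4.9,interpolation=2))
w=ld("wrist2.npz")
print(proj(w,[[.4768,.104,.13],[.4768,.104,.105]]))
for uv in [(189,86),(320,85),(198,248),(315,246)]: print(plane(w,uv,.07))
```

```text
[[255.63861328 192.74589423]
 [255.6775083  182.82443689]]
[0.5432777 0.170004  0.07     ]
[0.55906353 0.06044091 0.07      ]
[0.39133627 0.1500012  0.07      ]
[0.40921996 0.03569724 0.07      ]
```

View pics/w2c.png

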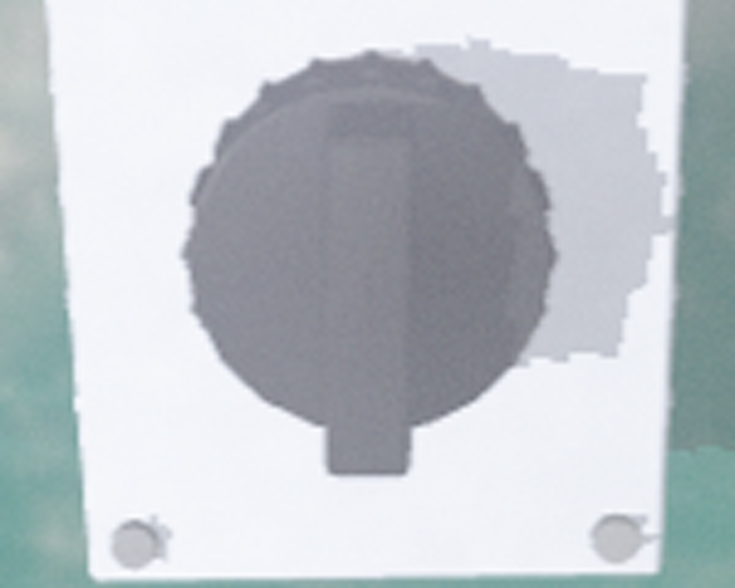

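Run:
```python
from h import *
w=ld("wrist2.npz")
P=np.array([plane(w,(180+a/4.9,130+b/4.9),.13) for a,b in[(332,140),(407,140),(327,473),(410,473)]])
print(P,P.mean(0)); m=(P[0]+P[1]-P[2]-P[3]); print(np.degrees(np.arctan2(m[1],m[0])))
```

```text
[[0.5019819  0.11320282 0.13      ]
 [0.50348557 0.10220855 0.13      ]
 [0.44839793 0.10709959 0.13      ]
 [0.45018066 0.09407716 0.13      ]] [0.47601152 0.10414703 0.13      ]
7.585564350935364
```

jog_arm:
  increments:
    - {"slide":[0,0,30],"rotation":[0,0,0]}
    - {"slide":[0,0,30],"rotation":[0,0,0]}
    - {"slide":[0,0,30],"rotation":[0,0,0]}
    - {"slide":[0,0,20],"rotation":[0,0,0]}
    - {"slide":[0,0,11],"rotation":[0,0,0]}
    - {"slide":[0,0,0],"rotation":[0,0,0]}

```text
time: 3.2
tool_pos: [0.4749, 0.1039, 0.1073]
tool_rot: [-0.0, 0.997, 0.074, -0.003]
contact_force: [0.4, -0.7, 0.1]
gripper_width: 0.999
```

jog_arm:
  increments:
    - {"slide":[0,0,0],"rotation":[0,0,0]}
    - {"slide":[0,0,0],"rotation":[0,0,0]}
    - {"slide":[0,0,0],"rotation":[0,0,0]}
    - {"slide":[0,0,0],"rotation":[0,0,0]}
    - {"slide":[0,0,0],"rotation":[0,0,0]}
    - {"slide":[0,0,0],"rotation":[0,0,0]}
    - {"slide":[0,0,0],"rotation":[0,0,0]}
    - {"slide":[0,0,0],"rotation":[0,0,0]}
    - {"slide":[0,0,0],"rotation":[0,0,0]}
    - {"slide":[0,0,0],"rotation":[0,0,0]}
    - {"slide":[0,0,0],"rotation":[0,0,0]}
    - {"slide":[0,0,0],"rotation":[0,0,0]}
  fingers: 0

```text
time: 4.2
tool_pos: [0.4777, 0.1041, 0.1113]
tool_rot: [0.0, 0.997, 0.073, 0.001]
contact_force: [1.1, 0.5, 5.8]
gripper_width: 0.148
```

Run:
```python
from plant import *
from h import *
st=state();print(st["time"],st["tool_pos"],st["gripper_width"],st["contact_force"],st["ft_torque"])
d=optics.grab_frame("wrist"); cv2.imwrite("pics/wrist3.png",d["frame"])
```

```text
4.2 [0.47771554 0.10408011 0.11132441] 0.1480830446204003 [1.07743981 0.53601173 5.79961899] [0.00309409 0.11297269 0.02651493]
```

View pics/wrist3.png

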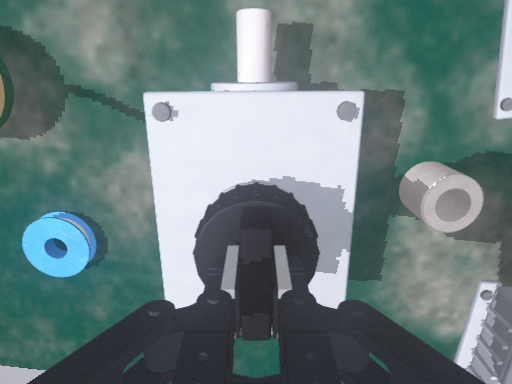

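The jaws are holding the bar at an opening of about 13 mm, centred on it. Now I'll probe clockwise (tool +z).

jog_arm:
  increments:
    - {"slide":[0,0,0],"rotation":[0,0,2]}
    - {"slide":[0,0,0],"rotation":[0,0,2]}
    - {"slide":[0,0,0],"rotation":[0,0,2]}
    - {"slide":[0,0,0],"rotation":[0,0,2]}
    - {"slide":[0,0,0],"rotation":[0,0,0]}
    - {"slide":[0,0,0],"rotation":[0,0,0]}

```text
time: 4.75
tool_pos: [0.4778, 0.1039, 0.1113]
tool_rot: [0.0, 1.0, 0.003, 0.001]
contact_force: [0.2, -0.3, 5.4]
gripper_width: 0.147
```

```bash
cat > s.py <<'E'
from plant import *
import numpy as np
from scipy.spatial.transform import Rotation as R
st=state();q=st["tool_rot"];x=R.from_quat([q[1],q[2],q[3],q[0]]).as_matrix()
print(round(st["time"],2),st["tool_pos"].round(4),"yaw",np.degrees(np.arctan2(x[1,0],x[0,0])).round(2),"w",st["gripper_width"].round(3),st["contact_force"].round(2),st["ft_torque"].round(3),"j6",st["joint_pos"][5].round(3),st["joint_efforts"][5].round(3),"tilt",np.degrees(np.arccos(-x[2,2])).round(2))
E
python3 s.py
```

```text
Traceback (most recent call last):
  File "s.py", line 5, in <module>
    print(round(st["time"],2),st["tool_pos"].round(4),"yaw",np.degrees(np.arctan2(x[1,0],x[0,0])).round(2),"w",st["gripper_width"].round(3),st["contact_force"].round(2),st["ft_torque"].round(3),"j6",st["joint_pos"][5].round(3),st["joint_efforts"][5].round(3),"tilt",np.degrees(np.arccos(-x[2,2])).round(2))
                                                                                                               ^^^^^^^^^^^^^^^^^^^^^^^^^
AttributeError: 'float' object has no attribute 'round'
```

```bash
sed -i 's/st\["gripper_width"\].round(3)/st["gripper_width"]/' s.py; python3 s.py
```

```text
4.75 [0.4778 0.1039 0.1113] yaw 0.39 w 0.14730772798648123 [ 0.22 -0.34  5.44] [-0.088 -0.027 -0.018] j6 1.626 -0.027 tilt 0.12
```

jog_arm:
  increments:
    - {"slide":[0,0,0],"rotation":[0,0,2]}
    - {"slide":[0,0,0],"rotation":[0,0,2]}
    - {"slide":[0,0,0],"rotation":[0,0,0]}
    - {"slide":[0,0,0],"rotation":[0,0,0]}

```text
time: 5.08
tool_pos: [0.478, 0.1041, 0.1113]
tool_rot: [-0.0, 1.0, -0.031, 0.001]
contact_force: [0.7, 0.1, 4.5]
gripper_width: 0.145
```

```bash
python3 s.py
```

```text
5.08 [0.478  0.1041 0.1113] yaw -3.54 w 0.1449083749904435 [0.74 0.11 4.54] [-0.009 -0.125  0.157] j6 1.695 0.159 tilt 0.14
```

jog_arm:
  increments:
    - {"slide":[0,0,0],"rotation":[0,0,2]}
    - {"slide":[0,0,0],"rotation":[0,0,0]}
    - {"slide":[0,0,0],"rotation":[0,0,0]}

```text
time: 5.33
tool_pos: [0.478, 0.1041, 0.1113]
tool_rot: [0.0, 0.999, -0.048, 0.001]
contact_force: [1.0, 0.1, 4.6]
gripper_width: 0.144
```

```bash
python3 s.py
```

```text
5.33 [0.478  0.1041 0.1113] yaw -5.45 w 0.14382845746666642 [1.02 0.1  4.64] [ 0.033 -0.163  0.52 ] j6 1.728 0.566 tilt 0.15
```

jog_arm:
  increments:
    - {"slide":[0,0,0],"rotation":[0,0,2]}
    - {"slide":[0,0,0],"rotation":[0,0,0]}
    - {"slide":[0,0,0],"rotation":[0,0,0]}

```text
time: 5.58
tool_pos: [0.478, 0.104, 0.1113]
tool_rot: [0.0, 0.998, -0.064, 0.001]
contact_force: [2.0, -0.6, 5.3]
gripper_width: 0.153
```

```bash
python3 s.py
```

```text
5.58 [0.478  0.104  0.1113] yaw -7.36 w 0.15331865798939923 [ 2.01 -0.56  5.29] [ 0.002 -0.125  1.07 ] j6 1.762 1.1 tilt 0.15
```

Torque climbed 0.16 → 0.52 → 1.07 N·m at about 13° clockwise, which is a hard stop. So it opens anticlockwise.

jog_arm:
  increments:
    - {"slide":[0,0,0],"rotation":[0,0,-5]}
    - {"slide":[0,0,0],"rotation":[0,0,-5]}
    - {"slide":[0,0,0],"rotation":[0,0,-5]}
    - {"slide":[0,0,0],"rotation":[0,0,-5]}
    - {"slide":[0,0,0],"rotation":[0,0,-5]}
    - {"slide":[0,0,0],"rotation":[0,0,-5]}
    - {"slide":[0,0,0],"rotation":[0,0,0]}

```text
time: 6.17
tool_pos: [0.4777, 0.104, 0.1113]
tool_rot: [0.0, 0.981, 0.196, 0.001]
contact_force: [-0.6, -0.4, 6.0]
gripper_width: 0.145
```

```bash
python3 s.py
```

```text
6.17 [0.4777 0.104  0.1113] yaw 22.61 w 0.144584327650079 [-0.64 -0.37  5.99] [-0.045  0.035  0.051] j6 1.238 -0.476 tilt 0.09
```

jog_arm:
  increments:
    - {"slide":[0,0,0],"rotation":[0,0,-5]}
    - {"slide":[0,0,0],"rotation":[0,0,-5]}
    - {"slide":[0,0,0],"rotation":[0,0,-5]}
    - {"slide":[0,0,0],"rotation":[0,0,-5]}
    - {"slide":[0,0,0],"rotation":[0,0,-5]}
    - {"slide":[0,0,0],"rotation":[0,0,-5]}
    - {"slide":[0,0,0],"rotation":[0,0,-5]}
    - {"slide":[0,0,0],"rotation":[0,0,-5]}
    - {"slide":[0,0,0],"rotation":[0,0,0]}
    - {"slide":[0,0,0],"rotation":[0,0,0]}

```text
time: 7.0
tool_pos: [0.4778, 0.1043, 0.1113]
tool_rot: [0.0, 0.855, 0.519, 0.001]
contact_force: [0.1, 1.5, 5.7]
gripper_width: 0.146
```

```bash
python3 s.py
```

```text
7.0 [0.4778 0.1043 0.1113] yaw 62.47 w 0.145567694160996 [0.12 1.53 5.67] [0.153 0.015 0.07 ] j6 0.543 0.031 tilt 0.11
```

Turning freely. Now I'll step to the far stop.

jog_arm:
  increments:
    - {"slide":[0,0,0],"rotation":[0,0,-2]}
    - {"slide":[0,0,0],"rotation":[0,0,-2]}
    - {"slide":[0,0,0],"rotation":[0,0,-2]}
    - {"slide":[0,0,0],"rotation":[0,0,0]}
    - {"slide":[0,0,0],"rotation":[0,0,0]}

```text
time: 7.42
tool_pos: [0.4777, 0.1045, 0.1113]
tool_rot: [-0.0, 0.827, 0.562, 0.001]
contact_force: [-0.5, 2.4, 6.4]
gripper_width: 0.149
```

```bash
python3 s.py
```

```text
7.42 [0.4777 0.1045 0.1113] yaw 68.45 w 0.14854122438453035 [-0.48  2.43  6.43] [0.355 0.005 0.043] j6 0.438 0.01 tilt 0.12
```

jog_arm:
  increments:
    - {"slide":[0,0,0],"rotation":[0,0,-2]}
    - {"slide":[0,0,0],"rotation":[0,0,0]}
    - {"slide":[0,0,0],"rotation":[0,0,0]}

```text
time: 7.67
tool_pos: [0.4773, 0.1046, 0.1113]
tool_rot: [-0.0, 0.817, 0.577, 0.001]
contact_force: [-3.2, 1.7, 7.4]
gripper_width: 0.144
```

```bash
python3 s.py
```

```text
7.67 [0.4773 0.1046 0.1113] yaw 70.44 w 0.14439510661375016 [-3.18  1.74  7.41] [ 0.239  0.293 -0.047] j6 0.404 -0.079 tilt 0.08
```

jog_arm:
  increments:
    - {"slide":[0,0,0],"rotation":[0,0,-2]}
    - {"slide":[0,0,0],"rotation":[0,0,0]}
    - {"slide":[0,0,0],"rotation":[0,0,0]}

```text
time: 7.92
tool_pos: [0.4769, 0.1045, 0.1113]
tool_rot: [-0.001, 0.807, 0.591, 0.0]
contact_force: [-4.0, 1.7, 7.9]
gripper_width: 0.149
```

```bash
python3 s.py
```

```text
7.92 [0.4769 0.1045 0.1113] yaw 72.41 w 0.14946004503935129 [-4.03  1.7   7.93] [ 0.32   0.593 -0.236] j6 0.369 -0.224 tilt 0.09
```

jog_arm:
  increments:
    - {"slide":[0,0,0],"rotation":[0,0,-2]}
    - {"slide":[0,0,0],"rotation":[0,0,0]}
    - {"slide":[0,0,0],"rotation":[0,0,0]}

```text
time: 8.17
tool_pos: [0.4767, 0.1045, 0.1113]
tool_rot: [-0.001, 0.797, 0.604, -0.0]
contact_force: [-4.4, 0.9, 9.4]
gripper_width: 0.15
```

```bash
python3 s.py
python3 - <<'E'
from plant import *
import cv2
for c in("wrist","scene"):cv2.imwrite(f"pics/{c}4.png",optics.grab_frame(c)["frame"])
E
```

```text
8.17 [0.4767 0.1045 0.1113] yaw 74.33 w 0.14955234335719697 [-4.41  0.85  9.43] [ 0.235  0.713 -0.613] j6 0.335 -0.671 tilt 0.12
```

View pics/wrist4.png

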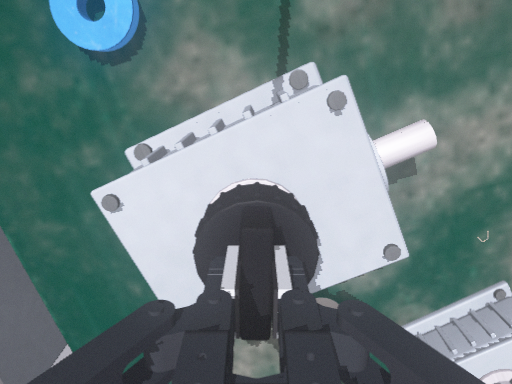

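The torque is up to −0.61 N·m at 66° from the gearbox's x (nominal stop about 62°). In the picture the bar turned with the pads. I'll relax slightly and lift gently while watching the force.

jog_arm:
  increments:
    - {"slide":[0,0,0],"rotation":[0,0,2]}
    - {"slide":[0,0,-2],"rotation":[0,0,0]}
    - {"slide":[0,0,-2],"rotation":[0,0,0]}
    - {"slide":[0,0,-2],"rotation":[0,0,0]}
    - {"slide":[0,0,0],"rotation":[0,0,0]}
    - {"slide":[0,0,0],"rotation":[0,0,0]}

```text
time: 8.77
tool_pos: [0.4764, 0.1042, 0.1157]
tool_rot: [-0.001, 0.807, 0.591, -0.001]
contact_force: [0.4, 3.0, -4.3]
gripper_width: 0.145
```

```bash
python3 s.py
```

```text
8.77 [0.4764 0.1042 0.1157] yaw 72.42 w 0.14483688358471578 [ 0.38  3.   -4.3 ] [ 0.487 -0.225 -0.053] j6 0.369 -0.063 tilt 0.1
```

jog_arm:
  increments:
    - {"slide":[0,0,-4],"rotation":[0,0,0]}
    - {"slide":[0,0,-4],"rotation":[0,0,0]}
    - {"slide":[0,0,0],"rotation":[0,0,0]}

```text
time: 9.02
tool_pos: [0.4774, 0.1036, 0.1256]
tool_rot: [0.001, 0.807, 0.591, -0.0]
contact_force: [-0.3, 0.8, -1.9]
gripper_width: 0.144
```

```bash
python3 s.py
```

```text
9.02 [0.4774 0.1036 0.1256] yaw 72.43 w 0.14366814060805938 [-0.28  0.77 -1.92] [ 0.029  0.005 -0.044] j6 0.369 -0.002 tilt 0.09
```

jog_arm:
  increments:
    - {"slide":[0,0,-6],"rotation":[0,0,0]}
    - {"slide":[0,0,-6],"rotation":[0,0,0]}
    - {"slide":[0,0,-6],"rotation":[0,0,0]}
    - {"slide":[0,0,0],"rotation":[0,0,0]}

```text
time: 9.35
tool_pos: [0.4783, 0.1039, 0.1446]
tool_rot: [0.001, 0.807, 0.591, 0.001]
contact_force: [0.1, 0.5, -2.1]
gripper_width: 0.144
```

```bash
python3 s.py
python3 - <<'E'
from plant import *
import cv2
for c in("side","scene"):cv2.imwrite(f"pics/{c}5.png",cv2.resize(optics.grab_frame(c)["frame"][120:280,160:340],None,fx=3,fy=3))
E
```

```text
9.35 [0.4783 0.1039 0.1446] yaw 72.4 w 0.14353878646830873 [ 0.14  0.45 -2.07] [ 0.014 -0.012  0.005] j6 0.369 -0.0 tilt 0.21
```

View pics/scene5.png

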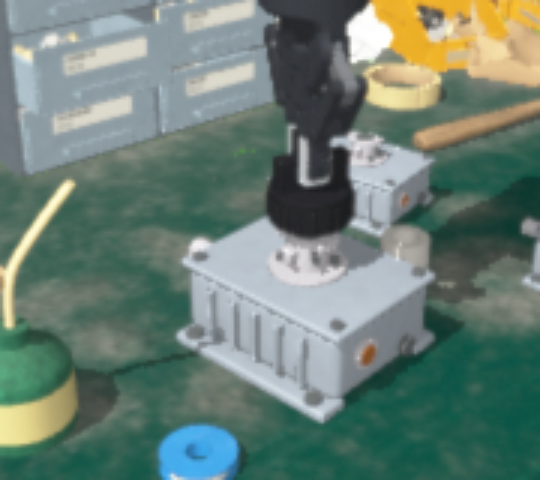

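The cap came off the neck and the force is about its own weight. I'll continue up to roughly 11 cm above the seat.

jog_arm:
  increments:
    - {"slide":[0,0,-10],"rotation":[0,0,0]}
    - {"slide":[0,0,-10],"rotation":[0,0,0]}
    - {"slide":[0,0,-10],"rotation":[0,0,0]}
    - {"slide":[0,0,-10],"rotation":[0,0,0]}
    - {"slide":[0,0,-10],"rotation":[0,0,0]}
    - {"slide":[0,0,-10],"rotation":[0,0,0]}
    - {"slide":[0,0,-10],"rotation":[0,0,0]}
    - {"slide":[0,0,-5],"rotation":[0,0,0]}
    - {"slide":[0,0,0],"rotation":[0,0,0]}
    - {"slide":[0,0,0],"rotation":[0,0,0]}
    - {"slide":[0,0,0],"rotation":[0,0,0]}
    - {"slide":[0,0,0],"rotation":[0,0,0]}
    - {"slide":[0,0,0],"rotation":[0,0,0]}
    - {"slide":[0,0,0],"rotation":[0,0,0]}

```text
time: 10.62
tool_pos: [0.4767, 0.104, 0.2167]
tool_rot: [-0.0, 0.807, 0.591, -0.0]
contact_force: [-0.2, 0.2, -1.4]
gripper_width: 0.147
```

```bash
python3 s.py
python3 - <<'E'
from plant import *
import cv2,numpy as np
a=[optics.grab_frame(c)["frame"] for c in("side","scene")]
cv2.imwrite("pics/f6.png",np.hstack([cv2.resize(a[0][80:280,150:340],None,fx=2.1,fy=2.1),cv2.resize(a[1][80:280,140:330],None,fx=2.1,fy=2.1)]))
E
python3 s.py
```

```text
10.62 [0.4767 0.104  0.2167] yaw 72.4 w 0.1470807661313356 [-0.24  0.23 -1.42] [0.012 0.034 0.01 ] j6 0.369 -0.0 tilt 0.06
10.72 [0.4768 0.104  0.2169] yaw 72.4 w 0.1480592092373502 [-0.42  0.27 -1.47] [-0.034 -0.001  0.02 ] j6 0.369 -0.0 tilt 0.04
```

View pics/f6.png

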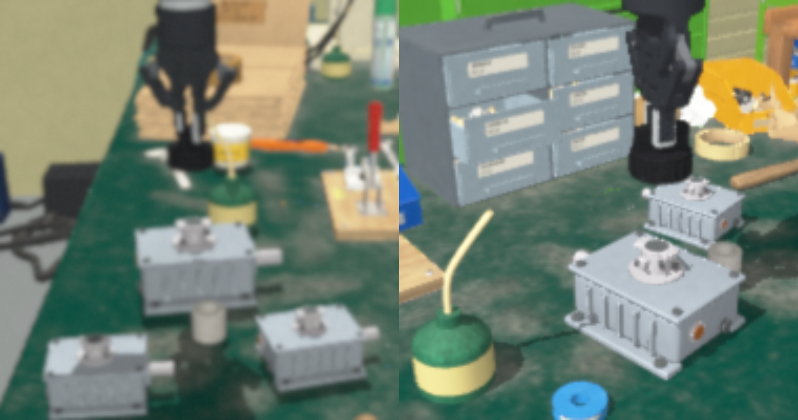

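The cap hangs level in the gripper (crop at side (190,155), scene (660,165)), well clear of the bare neck. The can, bush and spool haven't moved.

```bash
python3 -c "
from plant import *
manip.job_done()"
```

```text
the job is handed in; nothing more can be done
```

The cap is off, and the gripper is holding it level and still about 10.5 cm above where it sat. I handed the job in at about 10.7 s; no verdict is reported.

- **Finding the direction:** I gripped the bar and turned it clockwise first. The torque climbed to 1.07 N·m after about 13–15°, a hard stop, so the cap opens anticlockwise.
- **Unlocking and lifting:** I turned it anticlockwise until the torque rose again, with the tool about 66° from the gearbox's x (nominal stop about 62°). I then backed off 2° and lifted it straight up.
- **Last checks:** The force reading was about 1.4 N, which fits the cap's weight. Tool tilt was under 0.1°, and the gripper opening was steady on the bar. The final pictures show the neck bare and the oil can, bush and tape spool apparently unmoved.
- **What was off:** My first move call was refused as badly formed, and nothing moved. The tool angle at the stop reads a few degrees past 62°, probably from the bar twisting slightly in the pads and my yaw estimate. The first few millimetres of the lift pulled about 4 N from light rubbing, then dropped to about the cap's weight.

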